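Jack a drum lug up tight under the anvil with a tommy bar

ROBOT

A 6-joint arm with a two-finger parallel gripper is mounted at the origin on the work surface. World frame = base frame: x ahead of the robot, y to its left, z up, the work surface at z = 0. Lengths are in m, angles in rad, forces in N, time in s.
With the tool pointing down it reaches from about 0.35 to 0.975 m from the base axis. Payload 4.9 kg.
Tool frame: the origin (TCP) lies on the centre line of the jaws, within the pads' length; the fingertips stand 17 mm ahead of it and the grasp point (between the pads) lies 2 mm behind it; x points along the fingers, y is the direction in which the jaws open and shut, and the axes are right-handed (so a half turn about x gives the same grasp; the last joint's range is limited). The gripper opens to 85 mm and grips with 20 to 120 N. Pads are 22 mm wide; open, the fingers measure 114 mm over their backs; the gripper's body (76 mm by 85 mm) begins 54 mm behind the grasp point. The pads swing forward as they close: fully open they stand 13 mm farther back than shut.
Start: joints at [-0.119, 0.053, 1.613, -0, 1.476, -0.119], TCP at [0.625, 0, 0.224] pointing down, gripper open.
Joint ranges: [-3.01, 3.01], [-1.01, 2.22], [0.06, 2.58], [-1.02, 4.17], [0.09, 2.62], [-3.14, 3.14]. Speed limits (rad/s): [2.57, 2.57, 3.14, 3.14, 3.14, 3.14].

INTERFACE

Orientations are given as a unit quaternion [w, x, y, z].
In Python, from plant import status, viewer, manip gives the robot as it stands.
- The arm moves only by the tool drive_tool, never from a script. Its argument "plan" is a list of rows, each a list of 4 numbers: the shift along the tool's x, y, z in m, then the turn about the tool's x in units of 8 degrees (1.0 is 8 degrees). A call has 1 to 12 rows; each row is the pose to reach, as a shift and turn from the pose commanded when the call began, along the tool's axes at that moment; what a row does not reach only later rows make up. A row lasts 1/10 s, in which the tool goes at most 50 mm and 8.59 degrees, less where a joint would pass 70% of its speed; a pose out of reach is approached as far as the arm can. A call with a gripper value outside its range is refused whole. "fingers" is the finger opening in m, from 0 to 0.0854, set as the call begins (left out, the last holds). The fingers move at their own pace and stop on an object; the grip force is fixed at half the most. Time passes only in rows, so rows that repeat a pose let the fingers close. It gives the time, the measured TCP pose, the force and the opening at its end, in the units of the state.
- status.state(): the state, without advancing time (a new reading comes with each control period).
- viewer.grab_frame(name): name is "scene" or "side" or "wrist"; returns the picture (420x560x3 uint8, blue, green, red); there is no depth.
- viewer.calibration(name): a dict with "vfov" (degrees; the focal length in pixels is half the picture's height over the tangent of half this angle, whatever the lens; pixels are square), "cx", "cy" (the principal point, pixels), "k1" (the pictures are not rectified: a ray, as slopes to the right and down, at radius r is drawn at 1 + k1 r^2 times it, then the intrinsics apply), "rvec" (rotation vector, rad) and "tvec" (3), from world to camera coordinates, as OpenCV has them. Camera axes: x right, y down, z forward; pixel columns grow to the right and rows downward; lengths in m; the calibration is good to about 2 mm. A picture is of the moment at which its call begins: read the wrist's pose just before it. calibration takes no time and is no camera call; for the wrist camera it gives the pose at the moment of the call.
- manip.job_done(): hands the job in, once; it reports no verdict.
The state is a dict: "time": time; "joint_pos": joint angles; "joint_vel": joint speeds; "joint_efforts": joint torques, N m; "tool_pos": TCP position; "tool_rot": TCP orientation; "contact_force": force on the tool from outside, world axes, zero at the start; "ft_torque": the same for the moment, N m; "gripper_width": opening from 0.0 (shut) to 1.0 (fully open).
Only numpy, scipy, OpenCV 4.12 (cv2) and the standard library are available. Lean on these libraries where they do the work, as an engineer would, in place of code of your own. Each camera call takes 0.05 s, during which the arm holds its last target. There are 200 camera calls.

TASK

Take the steel tommy bar from its stand and, with the bar alone, turn the holed collar of the lug jack clockwise (seen from above) until the black lug in the nest is held firmly against the anvil, moving the bar from hole to hole as the guard's window requires; feel for the stop and do not force the bar or crush the lug. Then stand the bar back in its stand, upright and all the way down, and leave the other things on the counter where they are.

Things in the scene. Friction and masses are not known exactly. Their poses are not given: they have to be found in the camera images.
- collar_top (a point): On the lug jack's upright axis, level with the collar's top face (60 mm above the counter). z up; x points from the axis to the middle of the guard's window. The collar is a bare aluminium disc 130 mm across, 20 mm thick, that turns about this axis without rising and has six holes in its top. Above its middle, on the jack's screw, is the lug's nest (53 x 29 mm, long along x).
- frame: Fixed grey jack frame; origin on its axis at the counter, axes as collar_top. Base plate 180 x 150 mm. A guard plate (64 to 69 mm high, radius 39 to 73 mm) covers the collar except for a window 1.05 rad either side of +x: the bar's centre line can swing from +0.92 to -0.92 rad there. Column 93 mm behind the axis (-x), 124 mm high; anvil arm from it to 10 mm past the axis, top at 134 mm.
- collar (a joint): Collar angle, rad, growing clockwise from above; starts at 0 to 0.6. At 0 hole0 points along +x of collar_top. 1 rad lifts the nest 4 mm. Free turning takes about 2 to 4 N at the holes (thread friction; it stays where left). The lug meets the anvil somewhere from 2.1 to 2.7 rad; then effort rises 1 N per 12 N of clamping. Firm: 20 to 50 N clamping, 2 to 4 N above free turning; over 75 N crushes it.
- hole0 (a point): Centre of the mouth of collar hole 0 (60 mm above the counter). Round hole 12 mm across with a 1.5 mm chamfer, 16 mm deep, flat-bottomed, vertical, 50 mm from the collar's axis. The holes are numbered anticlockwise seen from above, 60 degrees apart. It may lie beneath the guard.
- hole1 (a point): Centre of the mouth of collar hole 1 (60 mm above the counter). Round hole 12 mm across with a 1.5 mm chamfer, 16 mm deep, flat-bottomed, vertical, 50 mm from the collar's axis. The holes are numbered anticlockwise seen from above, 60 degrees apart. It may lie beneath the guard.
- hole2 (a point): Centre of the mouth of collar hole 2 (60 mm above the counter). Round hole 12 mm across with a 1.5 mm chamfer, 16 mm deep, flat-bottomed, vertical, 50 mm from the collar's axis. The holes are numbered anticlockwise seen from above, 60 degrees apart. It may lie beneath the guard.
- hole3 (a point): Centre of the mouth of collar hole 3 (60 mm above the counter). Round hole 12 mm across with a 1.5 mm chamfer, 16 mm deep, flat-bottomed, vertical, 50 mm from the collar's axis. The holes are numbered anticlockwise seen from above, 60 degrees apart. It may lie beneath the guard.
- hole4 (a point): Centre of the mouth of collar hole 4 (60 mm above the counter). Round hole 12 mm across with a 1.5 mm chamfer, 16 mm deep, flat-bottomed, vertical, 50 mm from the collar's axis. The holes are numbered anticlockwise seen from above, 60 degrees apart. It may lie beneath the guard.
- hole5 (a point): Centre of the mouth of collar hole 5 (60 mm above the counter). Round hole 12 mm across with a 1.5 mm chamfer, 16 mm deep, flat-bottomed, vertical, 50 mm from the collar's axis. The holes are numbered anticlockwise seen from above, 60 degrees apart. It may lie beneath the guard.
- lug_mid (a point): Centre of the satin black lug, 46 x 22 x 18 mm, 0.1 kg, loose in the steel nest (53 x 29 mm, lips 4 mm high) sprung (30 N per mm) on the jack's screw, which rises without turning. It is not to be touched.
- lug: The same lug; origin at the centre of its underside.
- anvil: The fixed anvil arm of the jack; origin at the middle of its round black rubber face (20 mm across, looking down), over the lug. It is set at a different height each time, 104.5 to 106.9 mm above the counter.
- bar_grip (a point): Centre of the bar's square handle. The tommy bar is plain steel, upright in its stand, 94 mm long, 0.09 kg: below, a round pin 10 mm across and 50 mm long with a chamfered foot; above it the handle, 16 x 16 mm and 44 mm high, its flats along the x and y axes of this point. z up. The tip lies 72 mm below this point.
- bar_tip (a point): The lower end of the bar's pin, on its axis; z up along the bar.
- bar: The same bar; origin at its tip, z up along it.
- stand_hole (a point): Centre of the mouth of the hole in the bar's stand, a fixed grey plastic block 64 x 64 x 34 mm; mouth 34 mm above the counter, 12 mm across with a 2 mm chamfer, 30 mm deep, vertical.
- lug_a: Spare black lug 46 x 22 x 18 mm lying on the counter; origin at the centre of its underside. Leave it alone.
- lug_b: Another spare lug; origin at the centre of its underside. Leave it alone.
- lug_c: Another spare lug; origin at the centre of its underside. Leave it alone.
- lug_d: Another spare lug; origin at the centre of its underside. Leave it alone.
- memory_lock: Chrome memory lock: a 42 mm ring with two ears and a screw, 16 mm high; origin at the centre of its underside. Leave it alone.
- hex_key: Hex key with a red handle, 170 mm long along x, 20 mm high; origin at the centre of its underside. Leave it alone.
- gasket: Clear acrylic lug gasket, 56 x 30 x 4 mm; origin at the centre of its underside. Leave it alone.
- count_button (a joint): Push button on the grey bench counter (85 x 75 x 45 mm, fixed): 0 out, 5 mm pressed. Leave it alone.
Mind the look-alikes: they are no part of the job. What is shaped like the part that bears stand_hole but pink is not meant.

How it is judged:
By the outcome, as a careful person would: the job done as asked, in the order asked, and still so for the second after the job is handed in, with the robot touching nothing.
It also fails if it takes over 72 s, if anything falls off the work surface, if the arm or the gripper's body presses on something with over 40 N, if the wrist force passes 120 N, or if a joint passes its speed limit or range.

## Working session

There is one attempt and no reset: what is moved stays moved. The work goes in short steps, Python scripts to look and compute and a tool call to move; the robot and the scene stay as the last step left them, time stands still between calls to the robot, and variables do not carry over. Pictures are saved under pics/ and viewed, about 8 in all and at most 12, crops included, and the job is handed in when it is done.

Besides the shell and the picture viewer there is one more tool, called after "Request:" by a JSON object that holds its "api" and its "payload", one argument or row to a line. drive_tool: Moves the arm, as the interface text tells. Its arguments: {"type":"object","properties":{"plan":{"type":"array","items":{"type":"array","items":{"type":"number"}}},"fingers":{"type":"number"}},"required":["plan"]}

```bash
mkdir -p pics; ls; python3 - <<'E'
from plant import status, viewer
import cv2, numpy as np
for n in ("scene","side"):
    im=viewer.grab_frame(n); cv2.imwrite(f"pics/{n}0.png",im)
    print(n,viewer.calibration(n))
s=status.state(); print(s)
E
```

```text
pics
scene {'vfov': 45.393822326190225, 'cx': 280.61643789730897, 'cy': 206.69610439161676, 'k1': -0.008451177260893152, 'rvec': array([ 2.18653998,  1.18290789, -0.43857366]), 'tvec': array([-0.31506257, -0.26763824,  1.56774634])}
side {'vfov': 42.57921955925829, 'cx': 287.32531709250094, 'cy': 205.27404159461463, 'k1': -0.05375647199199961, 'rvec': array([ 0.21455118, -2.88160113,  1.10162964]), 'tvec': array([0.52970899, 0.1257396 , 1.45656604])}
{'time': 0.1, 'joint_pos': array([-1.19018492e-01,  5.32851261e-02,  1.61417994e+00, -2.15187840e-05,
        1.47601617e+00, -1.18991708e-01]), 'joint_vel': array([-0.00080851, -0.00042827, -0.00319798, -0.00039836,  0.00014169,
        0.00098729]), 'joint_efforts': array([ 6.14647306e-04, -3.94903493e+01, -3.71363103e+01, -4.52310599e-05,
        3.99340541e-03, -4.17574097e-05]), 'tool_pos': array([6.24406968e-01, 5.35794641e-05, 2.22475636e-01]), 'tool_rot': array([ 0.49947341,  0.49958725,  0.50051378, -0.50042466]), 'contact_force': array([-0.6273796 , -0.31861117,  0.44184637]), 'ft_torque': array([ 0.03250467, -0.00311382, -0.00174186]), 'gripper_width': 1.0016260433167696}
```

```bash
python3 - <<'E'
import cv2, numpy as np
a=cv2.imread("pics/scene0.png");b=cv2.imread("pics/side0.png")
cv2.imwrite("pics/s0.png",cv2.resize(a,(800,600),interpolation=cv2.INTER_CUBIC))
cv2.imwrite("pics/d0.png",cv2.resize(b,(800,600),interpolation=cv2.INTER_CUBIC))
E
```

```text
(no output)
```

View pics/s0.png

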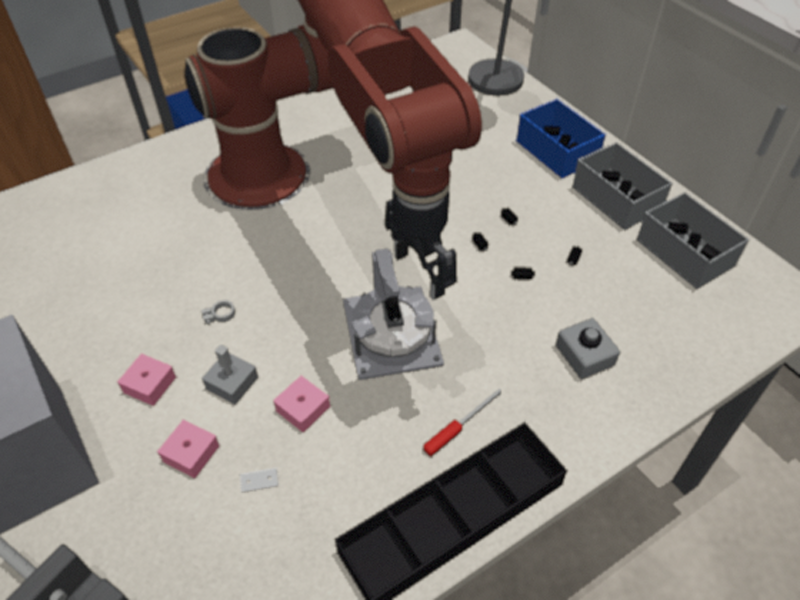

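View pics/d0.png

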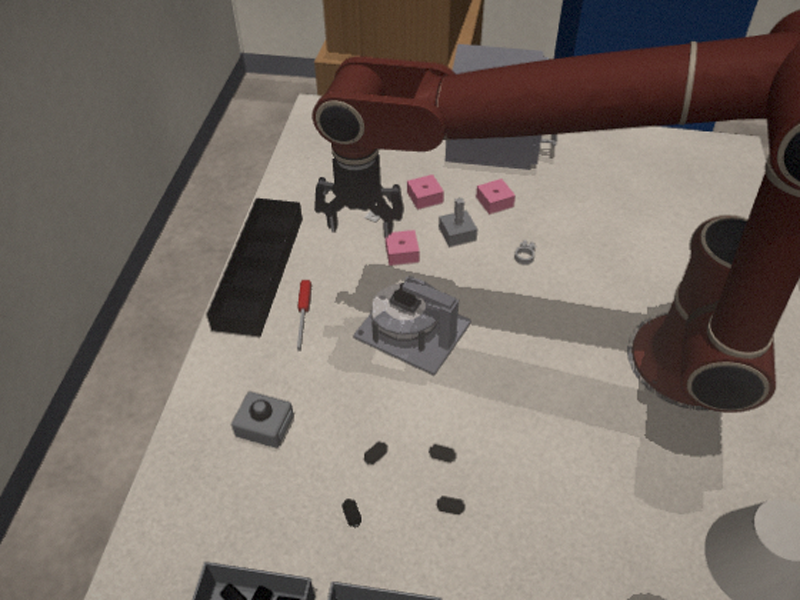

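The scene view shows the grey stand with the bar (800-px picture, about (230,375), bar top (223,350)) among three pink look-alikes. The jack is at (393,325), with its column toward the robot and the window toward the camera. The side view agrees: bar top (460,203), jack (412,315).

```bash
cat > h.py <<'E'
import cv2, numpy as np
from scipy.spatial.transform import Rotation as R
def K(c):
    f=210/np.tan(np.radians(c['vfov'])/2); return f,np.array([c['cx'],c['cy']])
def ray(c,uv):
    f,pp=K(c); d=(np.array(uv,float)-pp)/f; s=d.copy()
    for _ in range(10): s=d/(1+c['k1']*(s@s))
    M=R.from_rotvec(np.ravel(c['rvec'])).as_matrix()
    return -M.T@np.ravel(c['tvec']), M.T@np.r_[s,1]
def atz(c,uv,z):
    o,d=ray(c,uv); return o+d*(z-o[2])/d[2]
def proj(c,P):
    f,pp=K(c); M=R.from_rotvec(np.ravel(c['rvec'])).as_matrix()
    p=np.atleast_2d(P)@M.T+np.ravel(c['tvec']); s=p[:,:2]/p[:,2:]
    return s*(1+c['k1']*(s**2).sum(1,keepdims=True))*f+pp
E
python3 - <<'E'
from h import *
from plant import viewer
S=viewer.calibration('scene');D=viewer.calibration('side')
q=lambda c,u,v,z:atz(c,(u*.7,v*.7),z).round(4)
print('bartop',q(S,223,350,.098),q(D,460,201,.098))
print('standtop corners',[q(S,*p,.034) for p in((203,372),(226,352),(257,375),(234,397))])
print('base corners S',[q(S,*p,.0) for p in((360,374),(442,364),(346,297))])
print('base corners D',[q(D,*p,.0) for p in((355,340),(434,372),(470,322))])
print('bolts',q(S,365,365,.01),q(S,437,357,.01))
print('column top',q(D,432,290,.134))
E
```

```text
bartop [ 0.4784 -0.2725  0.098 ] [ 0.4715 -0.2723  0.098 ]
standtop corners [array([ 0.4519, -0.3098,  0.034 ]), array([ 0.4351, -0.261 ,  0.034 ]), array([ 0.5063, -0.2375,  0.034 ]), array([ 0.5247, -0.2872,  0.034 ])]
base corners S [array([ 0.577 , -0.0836,  0.    ]), array([0.6366, 0.0454, 0.    ]), array([ 0.4148, -0.0166,  0.    ])]
base corners D [array([0.6366, 0.0483, 0.    ]), array([0.4762, 0.1009, 0.    ]), array([ 0.4213, -0.0299,  0.    ])]
bolts [ 0.5719 -0.0701  0.01  ] [0.6255 0.0423 0.01  ]
column top [0.494  0.0176 0.134 ]
```

```bash
python3 - <<'E'
from h import *
from plant import viewer
c=viewer.calibration('wrist');im=viewer.grab_frame('wrist');cv2.imwrite('pics/w0.png',im)
o,d=ray(c,(c['cx'],c['cy']));print(c,o,d)
for p in((.526,.011,.06),(.475,-.272,.098)):print(proj(c,p))
print([atz(c,p,.06).round(3) for p in((0,0),(559,0),(559,419),(0,419))])
E
```

```text
{'vfov': 59.43793507153722, 'cx': 278.00549862425174, 'cy': 203.61335116734526, 'k1': -0.04419690556083364, 'rvec': array([-2.83391619e+00, -1.63597142e-03,  3.62120597e-03]), 'tvec': array([-0.62281953, -0.03860026,  0.37973468])} [0.62375688 0.07867378 0.37192791] [-0.00232078 -0.30284352 -0.95303747]
[[166.32486057 168.92918832]]
[[133.73431477 447.84378647]]
[array([0.404, 0.147, 0.06 ]), array([0.843, 0.147, 0.06 ]), array([ 0.947, -0.281,  0.06 ]), array([ 0.301, -0.283,  0.06 ])]
```

View pics/w0.png

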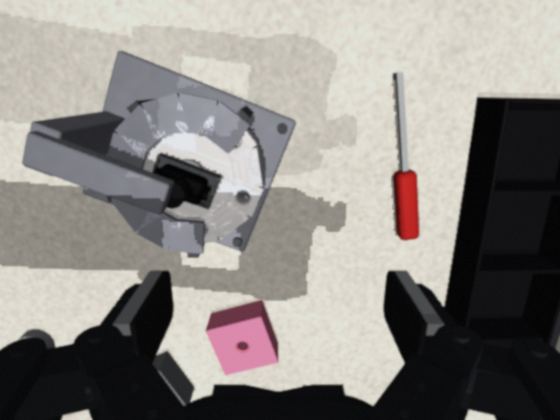

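The jack fills the upper left of the wrist view: base corners near (122,52), (296,122) and (243,250), and a dark hole in the window near (243,197). I'll enlarge that part.

```bash
python3 - <<'E'
from h import *
im=cv2.imread('pics/w0.png')[60:270,90:310]
im=cv2.resize(im,None,fx=3.6,fy=2.85*1,interpolation=cv2.INTER_CUBIC) if 0 else cv2.resize(im,None,fx=2.85,fy=2.85,interpolation=cv2.INTER_CUBIC)
g=np.clip(255*(im/255.)**.8,0,255).astype(np.uint8)
cv2.imwrite('pics/w0c.png',g)
E
```

```text
(no output)
```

View pics/w0c.png

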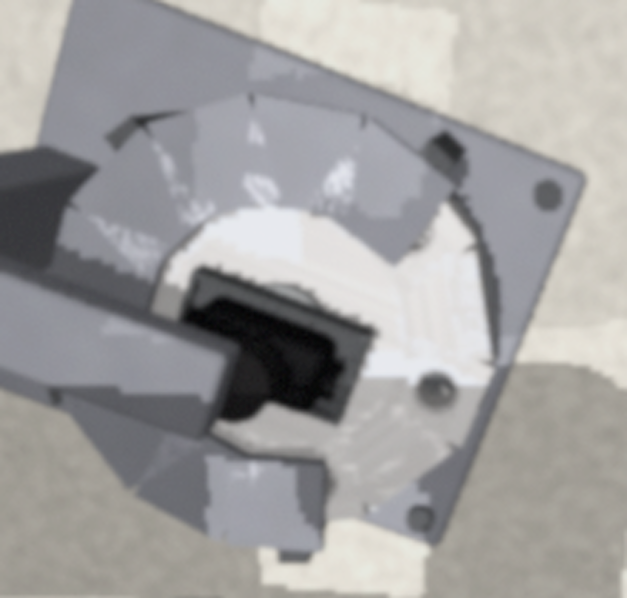

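```bash
cat > c0.py <<'E'
from h import *
c={'vfov': 59.43793507153722, 'cx': 278.00549862425174, 'cy': 203.61335116734526, 'k1': -0.04419690556083364, 'rvec': np.array([-2.83391619e+00, -1.63597142e-03,  3.62120597e-03]), 'tvec': np.array([-0.62281953, -0.03860026,  0.37973468])}
E
python3 - <<'E'
from c0 import *
w=lambda u,v,z:atz(c,(90+u/2.85-.3,60+v/2.85-.3),z)
P=np.array([w(u,v,.069)[:2] for u,v in((400,262),(455,190),(325,460),(325,548))])
Q=np.array([[r*np.cos(a),r*np.sin(a)] for r,a in((.039,1.05),(.073,1.05),(.039,-1.05),(.073,-1.05))])
pm,qm=P.mean(0),Q.mean(0); A=(Q-qm).T@(P-pm); y=np.arctan2(A[0,1]-A[1,0],A[0,0]+A[1,1])
Rm=np.array([[np.cos(y),-np.sin(y)],[np.sin(y),np.cos(y)]]); t=pm-Rm@qm
print(y,t,(P-(Q@Rm.T+t)).round(4))
for z in(.06,.056):
  h=w(436,391,z)[:2]; l=Rm.T@(h-t); print('hole',h,np.hypot(*l),np.arctan2(l[1],l[0]))
print('base corners',[ (Rm.T@(w(u,v,.012)[:2]-t)).round(4) for u,v in((585,178),(435,543))])
print('pred', [proj(c,np.r_[t+Rm@np.array(p),z]) for p,z in (((0.0647,0.0),.06),)])
E
```

```text
-0.38110474696536956 [0.54827037 0.00493415] [[ 0.0044 -0.0016]
 [-0.0058 -0.002 ]
 [ 0.004  -0.0001]
 [-0.0026  0.0038]]
hole [ 0.59172647 -0.01425457] 0.04750409371408541 -0.03471303191029424
hole [ 0.59131572 -0.01544623] 0.047626277364559426 -0.06108876538475234
base corners [array([0.0689, 0.0723]), array([ 0.0684, -0.0729])]
pred [array([[261.50184749, 202.17746493]])]
```

Request:
{"api": "drive_tool", "payload": {
  "plan": [
    [0,-0.025,0.045],
    [0,-0.05,0.09],
    [0,-0.075,0.135],
    [0,-0.1,0.18],
    [0,-0.125,0.225],
    [0,-0.149,0.272],
    [0,-0.149,0.272],
    [0,-0.149,0.272]
  ]
}}

```text
invalid input at $.plan[0]: expected 4 numbers
```

```bash
python3 - <<'E'
from h import *
import pickle
from plant import viewer,status
s=status.state();c=viewer.calibration('wrist');im=viewer.grab_frame('wrist');cv2.imwrite('pics/w1.png',im);pickle.dump(c,open('c1.pkl','wb'))
print(s['tool_pos'],s['tool_rot'],s['time'],proj(c,(.475,-.272,.098)))
u,v=proj(c,(.475,-.272,.098))[0].astype(int);print(u,v)
u0=max(0,u-100);v0=max(0,v-100);print(u0,v0)
cv2.imwrite('pics/w1c.png',cv2.resize(im[v0:v0+200,u0:u0+200],None,fx=3,fy=3,interpolation=cv2.INTER_CUBIC))
E
```

```text
[6.24490295e-01 6.00926849e-05 2.22638985e-01] [ 0.49954139  0.49965108  0.50044678 -0.50036009] 0.15 [[133.66838873 447.72046898]]
133 447
33 347
```

View pics/w1c.png

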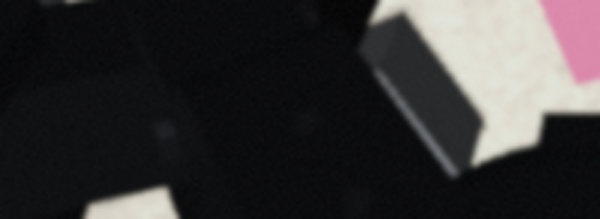

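My rows were missing the fourth number, so the move was refused; the picture shows only the gripper at the old position. I'll repeat the move.

Request:
{"api": "drive_tool", "payload": {
  "plan": [
    [0,-0.025,0.045,0],
    [0,-0.05,0.09,0],
    [0,-0.075,0.135,0],
    [0,-0.1,0.18,0],
    [0,-0.125,0.225,0],
    [0,-0.149,0.272,0],
    [0,-0.149,0.272,0],
    [0,-0.149,0.272,0]
  ]
}}

```text
time: 1.0
tool_pos: [0.4752, -0.2732, 0.2234]
tool_rot: [0.499, 0.501, 0.499, -0.501]
contact_force: [0.3, 0.8, -0.5]
gripper_width: 1.001
```

```bash
cat > look.py <<'E'
import sys,pickle
from h import *
from plant import viewer,status
def look(n,P,w=100,z=3):
    s=status.state();c=viewer.calibration('wrist');im=viewer.grab_frame('wrist');cv2.imwrite(f'pics/{n}.png',im);pickle.dump(c,open(n+'.pkl','wb'))
    u,v=proj(c,P)[0].astype(int);u0=max(0,u-w);v0=max(0,v-w)
    cv2.imwrite(f'pics/{n}c.png',cv2.resize(im[v0:v+w,u0:u+w],None,fx=z,fy=z,interpolation=cv2.INTER_CUBIC))
    print(s['tool_pos'],s['tool_rot'],s['time'],'crop origin',u0,v0,'pred',u,v)
E
python3 -c "
from look import *
look('w2',(.475,-.272,.098))"
```

```text
[ 0.47519906 -0.27318498  0.22341287] [ 0.49903273  0.50091577  0.49931394 -0.50073478] 1.0 crop origin 179 91 pred 279 191
```

View pics/w2c.png

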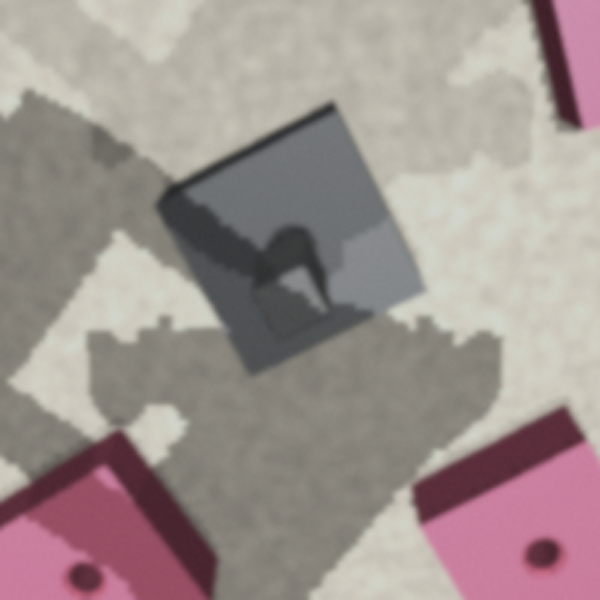

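The stand's top spans crop (160,205), (335,103), (425,290), (250,375). The bar's square top is near (253,287), (300,263), (330,312), (280,340).

```bash
python3 - <<'E'
from h import *
import pickle
c=pickle.load(open('w2.pkl','rb'))
w=lambda u,v,z:atz(c,(179+u/3-.33,91+v/3-.33),z)[:2]
S=np.array([w(*p,.034) for p in((160,207),(335,107),(425,290),(250,375))])
B=np.array([w(*p,.098) for p in((253,287),(300,263),(330,312),(280,340))])
for X in(S,B):
  print(X.mean(0).round(4),[ (np.degrees(np.arctan2(*(X[(i+1)%4]-X[i])[::-1])).round(1),np.hypot(*(X[(i+1)%4]-X[i])).round(4)) for i in range(4)])
E
```

```text
[ 0.4723 -0.2721] [(np.float64(29.4), np.float64(0.0622)), (np.float64(-63.2), np.float64(0.0643)), (np.float64(-153.0), np.float64(0.0629)), (np.float64(116.1), np.float64(0.0617))]
[ 0.4722 -0.2716] [(np.float64(27.5), np.float64(0.0137)), (np.float64(-59.3), np.float64(0.0152)), (np.float64(-149.8), np.float64(0.0151)), (np.float64(115.5), np.float64(0.0159))]
```

Request:
{"api": "drive_tool", "payload": {
  "plan": [
    [0,-0.003,-0.001,-1],
    [0.01,-0.003,-0.001,-2],
    [0.03,-0.003,-0.001,-3],
    [0.055,-0.003,-0.001,-3.5],
    [0.085,-0.003,-0.001,-3.5],
    [0.115,-0.003,-0.001,-3.5],
    [0.135,-0.003,-0.001,-3.5],
    [0.145,-0.003,-0.001,-3.5],
    [0.145,-0.003,-0.001,-3.5],
    [0.145,-0.003,-0.001,-3.5]
  ]
}}

```text
time: 2.05
tool_pos: [0.474, -0.2707, 0.0796]
tool_rot: [0.607, 0.364, 0.606, -0.364]
contact_force: [0.7, 0.3, 0.8]
gripper_width: 1.001
```

Request:
{"api": "drive_tool", "payload": {
  "plan": [
    [0,0,0,0],
    [0,0,0,0],
    [0,0,0,0],
    [0,0,0,0],
    [0,0,0,0],
    [0,0,0,0],
    [0,0,0,0]
  ],
  "fingers": 0.0
}}

```text
time: 2.75
tool_pos: [0.4732, -0.2713, 0.0791]
tool_rot: [0.606, 0.364, 0.606, -0.364]
contact_force: [-0.7, 0.1, 3.3]
gripper_width: 0.162
```

```bash
python3 - <<'E'
from plant import status
s=status.state();print(s['tool_pos'],s['tool_rot'],s['contact_force'],s['ft_torque'],s['gripper_width'],s['time'],s['joint_pos'])
E
```

```text
[ 0.47320749 -0.27127647  0.07907045] [ 0.60634886  0.36414977  0.60583663 -0.36427734] [-0.70973583  0.06822198  3.29095605] [-0.01531858  0.09847986  0.00969724] 0.1618147489612293 2.75 [-6.56941143e-01 -1.02084146e-03  1.92014803e+00 -1.01600065e-04
  1.22172506e+00 -1.14551063e+00]
```

Request:
{"api": "drive_tool", "payload": {
  "plan": [
    [-0.02,0,0,0],
    [-0.05,0,0,0],
    [-0.085,0,0,0],
    [-0.11,0.01,-0.006,-0.5],
    [-0.11,0.045,-0.026,-1.2],
    [-0.11,0.085,-0.048,-2],
    [-0.11,0.125,-0.071,-2.8],
    [-0.11,0.165,-0.094,-3.6],
    [-0.11,0.205,-0.117,-4.3],
    [-0.11,0.235,-0.134,-4.6],
    [-0.1,0.247,-0.141,-4.6],
    [-0.09,0.247,-0.141,-4.6]
  ]
}}

```text
time: 3.95
tool_pos: [0.6251, -0.0292, 0.1674]
tool_rot: [0.69, 0.154, 0.69, -0.154]
contact_force: [-0.8, -0.8, -1.5]
gripper_width: 0.164
```

Request:
{"api": "drive_tool", "payload": {
  "plan": [
    [0,0,0,0],
    [0,0,0,0]
  ]
}}

```text
time: 4.15
tool_pos: [0.6236, -0.0318, 0.1673]
tool_rot: [0.689, 0.155, 0.691, -0.155]
contact_force: [-0.1, -0.0, -0.4]
gripper_width: 0.165
```

```bash
python3 -c "
from look import *
look('w3',(.58,-.012,.07),130,2.3)
print(status.state()['contact_force'],status.state()['gripper_width'])"
```

```text
[ 0.62364218 -0.03182157  0.16732196] [ 0.68907865  0.15471095  0.69077584 -0.15512537] 4.15 crop origin 146 6 pred 276 136
[ 0.46030526  0.17019135 -1.04025321] 0.16141110174962556
```

View pics/w3c.png

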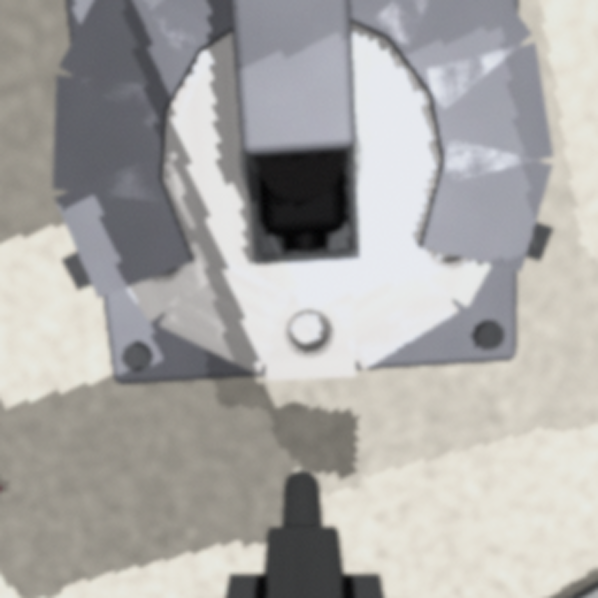

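The close view shows hole0 clear at crop (308,330), hole1 just peeping from the guard at (453,260), and the bar tip at (302,475). The guard's inner rim passes through about (163,160), (192,258), (422,245) and (442,160).

```bash
python3 - <<'E'
from h import *
import pickle
from scipy.optimize import least_squares
c=pickle.load(open('w3.pkl','rb'))
w=lambda u,v,z:atz(c,(146+u/2.3-.3,6+v/2.3-.3),z)[:2]
h=w(308,330,.06);print('hole0',h)
# guard rim
G=np.array([w(*p,.069) for p in((163,160),(192,258),(422,245),(442,160),(430,95),(168,110))])
r=least_squares(lambda p:np.hypot(*(G-p[:2]).T)-p[2],[.548,.005,.039]);print('circ',r.x,(r.fun*1e3).round(1))
r2=least_squares(lambda p:np.hypot(*(G-p[:2]).T)-.039,[.548,.005]);print(r2.x)
m=(G[1]+G[2])/2;B=[w(*p,.012) for p in((138,355),(488,335))];mb=(B[0]+B[1])/2
d=B[1]-B[0];yb=np.arctan2(d[1],d[0])-np.pi/2;e=G[2]-G[1];print('yaw bolts',yb,'guard',np.arctan2(e[1],e[0])-np.pi/2,'mids',mb,m)
N=[w(*p,.085) for p in((255,258),(357,256))];n=N[1]-N[0];print('nest',np.arctan2(n[1],n[0])-np.pi/2,np.hypot(*n))
for C in(r.x[:2],r2.x):
  v=h-C;print(np.hypot(*v),np.arctan2(v[1],v[0]))
print('hole1',w(453,260,.06)-h)
print('tip', [w(302,475,.0922)])
E
```

```text
hole0 [ 0.59028205 -0.01439083]
circ [0.54761887 0.00390874 0.03961511] [-0.7  0.2  0.3 -0.6  0.4  0.5]
[0.54767086 0.00388747]
yaw bolts -0.38321462189548594 guard -0.38561161488726414 mids [ 0.60287043 -0.01835021] [ 0.56835548 -0.0045034 ]
nest -0.42170345658316877 0.027370546804117185
0.046422207759873935 -0.4051956201258906
0.04636604475156427 -0.4052161529956798
hole1 [-0.00056023  0.04798862]
tip [array([ 0.62176571, -0.03118957])]
```

Request:
{"api": "drive_tool", "payload": {
  "plan": [
    [0,0.001,-0.012,0],
    [0,0.002,-0.027,0],
    [0.01,0.002,-0.037,0],
    [0.02,0.002,-0.037,0],
    [0.024,0.002,-0.037,0],
    [0.024,0.002,-0.037,0],
    [0.024,0.002,-0.037,0],
    [0.024,0.002,-0.037,0]
  ]
}}

```text
time: 5.0
tool_pos: [0.5928, -0.0132, 0.1452]
tool_rot: [0.69, 0.154, 0.69, -0.154]
contact_force: [0.7, -0.2, -0.4]
gripper_width: 0.173
```

```bash
python3 -c "
from look import *
look('w4',(.591,-.0145,.068),50,6)
s=status.state();print(s['contact_force'],s['joint_pos'])"
```

```text
[ 0.59283053 -0.01323925  0.14516066] [ 0.69038424  0.15434536  0.68973066 -0.15433317] 5.0 crop origin 224 162 pred 274 212
[-1.17516063 -0.34460705 -0.64937149] [-1.47693456e-01  3.70931791e-02  1.76287044e+00 -3.88994841e-05
  1.34074139e+00 -1.27848394e+00]
```

View pics/w4c.png

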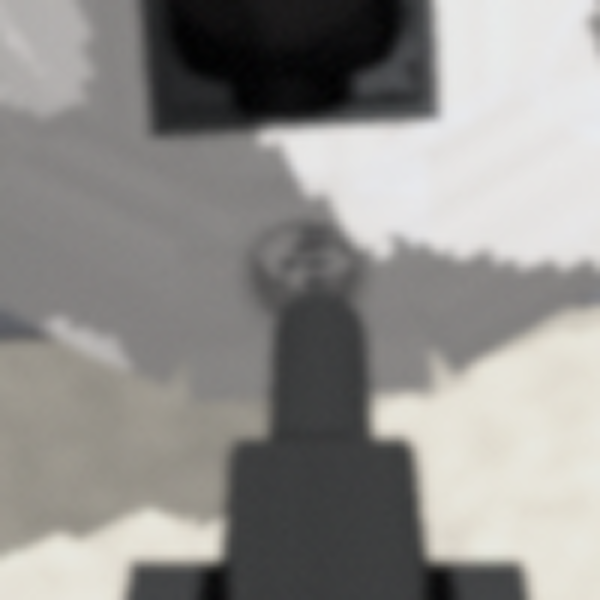

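The pin tip is about 1.5 mm right of the hole in the image. Hole ring: centre about (306,274), top at v=218. Tip's inner edge at about (321,293). I'll work out the relative shift.

```bash
python3 - <<'E'
from h import *
import pickle
c=pickle.load(open('w4.pkl','rb'))
w=lambda u,v,z:atz(c,(224+u/6-.4,162+v/6-.4),z)[:2]
y=np.radians(64.8);ty=np.array([np.cos(y),np.sin(y)]);tz=np.array([np.sin(y),-np.cos(y)])
T=lambda p:np.round([p@ty*1e3,p@tz*1e3],2)
tcp=np.array([.59283,-.01324])
tip=w(321,293,.0705)+.0045*tz
for n,h in (('centre',w(306,274,.06)),('top edge',w(306,218,.06)+.006*tz),('top15',w(306,218,.06)+.0075*tz),('width',(w(250,274,.06)+w(362,274,.06))/2)):
  print(n,h,'hole-tip in tool y,z',T(h-tip),'hole-tcp',T(h-tcp))
print('ring w',np.hypot(*(w(250,274,.06)-w(362,274,.06))),'tip',tip,'pin w',np.hypot(*(w(274,320,.072)-w(368,320,.072))))
N=[w(*p,.083) for p in((155,133),(437,117))];print('nest w',np.hypot(*(N[1]-N[0])),'mid',T((N[0]+N[1])/2-tcp), 'nest yaw',np.arctan2(*(N[1]-N[0])[::-1])-np.pi/2)
E
```

```text
centre [ 0.59042302 -0.01402981] hole-tip in tool y,z [-1.7  -3.18] hole-tcp [-1.74 -1.84]
top edge [ 0.58993857 -0.01378498] hole-tip in tool y,z [-1.68 -3.72] hole-tcp [-1.72 -2.38]
top15 [ 0.59129581 -0.01442365] hole-tip in tool y,z [-1.68 -2.22] hole-tcp [-1.72 -0.88]
width [ 0.59042306 -0.01402991] hole-tip in tool y,z [-1.7  -3.18] hole-tcp [-1.74 -1.84]
ring w 0.012528890612909715 tip [ 0.59402326 -0.01385046] pin w 0.01004446646120828
nest w 0.02791305749017622 mid [ -2.5  -24.92] nest yaw -0.3811939243562117
```

Request:
{"api": "drive_tool", "payload": {
  "plan": [
    [0,-0.0017,-0.0027,0],
    [0,-0.0017,-0.0027,0],
    [0.004,-0.0017,-0.0027,0],
    [0.008,-0.0017,-0.0027,0],
    [0.011,-0.0017,-0.0027,0],
    [0.013,-0.0017,-0.0027,0],
    [0.014,-0.0017,-0.0027,0],
    [0.014,-0.0017,-0.0027,0]
  ]
}}

```text
time: 5.85
tool_pos: [0.5891, -0.0134, 0.1304]
tool_rot: [0.69, 0.154, 0.69, -0.154]
contact_force: [0.1, 0.8, -2.0]
gripper_width: 0.166
```

Request:
{"api": "drive_tool", "payload": {
  "plan": [
    [0.003,0,0,0],
    [0.006,0,0,0],
    [0.0085,0,0,0],
    [0.0085,0,0,0],
    [0.0085,0,0,0]
  ]
}}

```text
time: 6.35
tool_pos: [0.589, -0.0134, 0.1219]
tool_rot: [0.69, 0.154, 0.69, -0.154]
contact_force: [1.1, -0.3, -1.3]
gripper_width: 0.161
```

```bash
python3 -c "
from plant import status
s=status.state();print(s['tool_pos'],s['contact_force'],s['ft_torque'])"
```

```text
[ 0.58901417 -0.0134178   0.12188962] [ 1.08745908 -0.34175013 -1.30258836] [-0.09844851 -0.26684028  0.03800882]
```

```bash
cat > arc.py <<'E'
import sys,numpy as np
from plant import status
from scipy.spatial.transform import Rotation as R
# usage: arc.py cx cy r total_rad nrows [dr] : rows of an arc cw about centre, from present measured pose to radius r
def tool():
    s=status.state();q=s['tool_rot'];M=R.from_quat(q,scalar_first=True).as_matrix();return s,s['tool_pos'],M
def rep(C):
    s,p,M=tool();v=p[:2]-C;a=np.arctan2(v[1],v[0]);f=s['contact_force']
    rad=np.array([np.cos(a),np.sin(a)]);tan=np.array([np.sin(a),-np.cos(a)])
    print('t',s['time'],'pos',p.round(4),'ang',a.round(4),'phi',(a+.3835).round(3),'r',np.hypot(*v).round(4),'Frad',(f[:2]@rad).round(2),'Fcw',(f[:2]@tan).round(2),'Fz',f[2].round(2),'yaw',np.degrees(np.arctan2(M[1,1],M[0,1])).round(1))
    return s,p,M,a
if __name__=='__main__':
    C=np.array([float(sys.argv[1]),float(sys.argv[2])]);s,p,M,a=rep(C)
    if len(sys.argv)>3:
        r,th,n=float(sys.argv[3]),float(sys.argv[4]),int(sys.argv[5])
        for i in range(1,n+1):
            b=a-th*i/n; d=np.r_[C+r*np.array([np.cos(b),np.sin(b)])-p[:2],0]; e=M.T@d
            print([0,round(e[1],4),round(e[2],4),round(np.degrees(th*i/n)/8,2)],end=', ')
        print()
E
python3 arc.py .5434 .0060 .0495 .42 10
```

```text
t 6.35 pos [ 0.589  -0.0134  0.1219] ang -0.4025 phi -0.019 r 0.0496 Frad 1.13 Fcw -0.11 Fz -1.3 yaw 64.8
[0, np.float64(-0.0021), np.float64(-0.0), np.float64(0.3)], [0, np.float64(-0.0042), np.float64(-0.0001), np.float64(0.6)], [0, np.float64(-0.0062), np.float64(-0.0002), np.float64(0.9)], [0, np.float64(-0.0083), np.float64(-0.0005), np.float64(1.2)], [0, np.float64(-0.0104), np.float64(-0.0008), np.float64(1.5)], [0, np.float64(-0.0124), np.float64(-0.0012), np.float64(1.8)], [0, np.float64(-0.0144), np.float64(-0.0017), np.float64(2.11)], [0, np.float64(-0.0164), np.float64(-0.0022), np.float64(2.41)], [0, np.float64(-0.0184), np.float64(-0.0029), np.float64(2.71)], [0, np.float64(-0.0203), np.float64(-0.0036), np.float64(3.01)],
```

Request:
{"api": "drive_tool", "payload": {
  "plan": [
    [0,-0.002,0,0.3],
    [0,-0.0042,-0.0001,0.6],
    [0,-0.0062,-0.0002,0.9],
    [0,-0.0083,-0.0005,1.2],
    [0,-0.0104,-0.0008,1.5],
    [0,-0.0124,-0.0012,1.8],
    [0,-0.0144,-0.0017,2.1],
    [0,-0.0164,-0.0022,2.4],
    [0,-0.0184,-0.0029,2.7],
    [0,-0.0203,-0.0036,3.0]
  ]
}}

```text
time: 7.35
tool_pos: [0.5786, -0.0293, 0.1225]
tool_rot: [0.644, 0.296, 0.642, -0.294]
contact_force: [4.7, 2.5, -3.0]
gripper_width: 0.167
```

```bash
python3 arc.py .5434 .0060 .0495 .44 10
```

```text
t 7.35 pos [ 0.5786 -0.0293  0.1225] ang -0.7873 phi -0.404 r 0.0498 Frad 1.56 Fcw -5.07 Fz -3.03 yaw 40.7
[0, np.float64(-0.0022), np.float64(-0.0002), np.float64(0.32)], [0, np.float64(-0.0044), np.float64(-0.0002), np.float64(0.63)], [0, np.float64(-0.0066), np.float64(-0.0003), np.float64(0.95)], [0, np.float64(-0.0087), np.float64(-0.0005), np.float64(1.26)], [0, np.float64(-0.0109), np.float64(-0.0007), np.float64(1.58)], [0, np.float64(-0.013), np.float64(-0.0011), np.float64(1.89)], [0, np.float64(-0.0152), np.float64(-0.0016), np.float64(2.21)], [0, np.float64(-0.0173), np.float64(-0.0021), np.float64(2.52)], [0, np.float64(-0.0193), np.float64(-0.0028), np.float64(2.84)], [0, np.float64(-0.0214), np.float64(-0.0035), np.float64(3.15)],
```

Request:
{"api": "drive_tool", "payload": {
  "plan": [
    [0,-0.0022,-0.0001,0.3],
    [0,-0.0044,-0.0002,0.6],
    [0,-0.0066,-0.0003,0.9],
    [0,-0.0087,-0.0005,1.2],
    [0,-0.0109,-0.0007,1.6],
    [0,-0.013,-0.0011,1.9],
    [0,-0.0152,-0.0016,2.2],
    [0,-0.0173,-0.0021,2.5],
    [0,-0.0193,-0.0028,2.8],
    [0,-0.0214,-0.0035,3.1],
    [0,-0.0214,-0.0035,3.1]
  ]
}}

```text
time: 8.45
tool_pos: [0.5605, -0.0412, 0.1229]
tool_rot: [0.566, 0.427, 0.563, -0.424]
contact_force: [4.5, 0.9, -2.7]
gripper_width: 0.163
```

```bash
python3 arc.py .5434 .0060
```

```text
t 8.45 pos [ 0.5605 -0.0412  0.1229] ang -1.2236 phi -0.84 r 0.0502 Frad 0.68 Fcw -4.57 Fz -2.74 yaw 15.9
```

Request:
{"api": "drive_tool", "payload": {
  "plan": [
    [0,0.002,0,0],
    [0,0.002,0,0],
    [-0.005,0.002,0,0],
    [-0.015,0.002,0,0],
    [-0.028,0.002,0,0],
    [-0.028,0.002,0,0],
    [-0.028,0.002,0,0],
    [-0.028,0.002,0,0]
  ]
}}

```text
time: 9.25
tool_pos: [0.5598, -0.0409, 0.1495]
tool_rot: [0.564, 0.425, 0.565, -0.426]
contact_force: [-0.1, 0.7, -1.4]
gripper_width: 0.163
```

```bash
python3 arc.py .5434 .0060 .0497 -1.05 11
```

```text
t 9.25 pos [ 0.5598 -0.0409  0.1495] ang -1.2348 phi -0.851 r 0.0497 Frad -0.69 Fcw -0.09 Fz -1.4 yaw 16.0
[0, np.float64(0.0047), np.float64(-0.0005), np.float64(-0.68)], [0, np.float64(0.0094), np.float64(-0.0014), np.float64(-1.37)], [0, np.float64(0.0139), np.float64(-0.0028), np.float64(-2.05)], [0, np.float64(0.0183), np.float64(-0.0046), np.float64(-2.73)], [0, np.float64(0.0225), np.float64(-0.0068), np.float64(-3.42)], [0, np.float64(0.0264), np.float64(-0.0094), np.float64(-4.1)], [0, np.float64(0.0301), np.float64(-0.0124), np.float64(-4.79)], [0, np.float64(0.0335), np.float64(-0.0157), np.float64(-5.47)], [0, np.float64(0.0366), np.float64(-0.0193), np.float64(-6.15)], [0, np.float64(0.0393), np.float64(-0.0232), np.float64(-6.84)], [0, np.float64(0.0416), np.float64(-0.0274), np.float64(-7.52)],
```

Request:
{"api": "drive_tool", "payload": {
  "plan": [
    [0,0.0047,-0.0005,-0.7],
    [0,0.0094,-0.0014,-1.4],
    [0,0.0139,-0.0028,-2.1],
    [0,0.0183,-0.0046,-2.8],
    [0,0.0225,-0.0068,-3.5],
    [0,0.0264,-0.0094,-4.2],
    [0,0.0301,-0.0124,-4.9],
    [0,0.0335,-0.0157,-5.6],
    [0,0.0366,-0.0193,-6.3],
    [0,0.0393,-0.0232,-7],
    [0,0.0416,-0.0274,-7.6],
    [0,0.0422,-0.0285,-7.7]
  ]
}}

```text
time: 10.45
tool_pos: [0.5926, -0.0016, 0.1491]
tool_rot: [0.702, 0.076, 0.704, -0.076]
contact_force: [-0.3, 0.5, -1.1]
gripper_width: 0.164
```

Request:
{"api": "drive_tool", "payload": {
  "plan": [
    [0,0,0,0],
    [0,0,0,0],
    [0,0,0,0]
  ]
}}

```text
time: 10.75
tool_pos: [0.5932, -0.0022, 0.1499]
tool_rot: [0.703, 0.077, 0.703, -0.077]
contact_force: [0.7, -0.5, 0.1]
gripper_width: 0.162
```

```bash
python3 arc.py .5434 .0060; python3 -c "
from look import *
look('w5',(.5925,-.0015,.068),50,6)"
```

```text
t 10.75 pos [ 0.5932 -0.0022  0.1499] ang -0.1628 phi 0.221 r 0.0504 Frad 0.79 Fcw 0.38 Fz 0.12 yaw 77.5
[ 0.59315878 -0.00217123  0.14993842] [ 0.70280551  0.07665086  0.70306439 -0.07674323] 10.75 crop origin 227 160 pred 277 210
```

View pics/w5c.png

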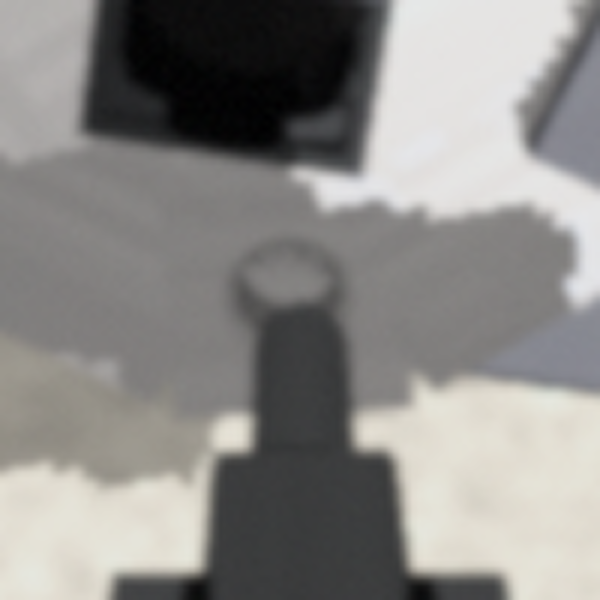

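Hole1 ring is centred near (288,292), with the pin tip at (303,306): again about 1.5 mm right of the hole.

```bash
python3 - <<'E'
from h import *
import pickle
c=pickle.load(open('w5.pkl','rb'))
w=lambda u,v,z:atz(c,(227+u/6-.4,160+v/6-.4),z)[:2]
y=np.radians(77.5);ty=np.array([np.cos(y),np.sin(y)]);tz=np.array([np.sin(y),-np.cos(y)])
tip=w(303,306,.0752)+.0045*tz
for h in (w(288,292,.06),w(288,237,.06)+.006*tz): print(h,(h-tip)@ty*1e3,(h-tip)@tz*1e3)
E
```

```text
[ 0.59333762 -0.00373668] -1.7377516653527085 -1.040176782994984
[ 0.59278482 -0.00360565] -1.7294738328552803 -1.6082311313398943
```

Request:
{"api": "drive_tool", "payload": {
  "plan": [
    [0,-0.0017,-0.0013,0],
    [0,-0.0017,-0.0013,0],
    [0.006,-0.0017,-0.0013,0],
    [0.012,-0.0017,-0.0013,0],
    [0.016,-0.0017,-0.0013,0],
    [0.018,-0.0017,-0.0013,0],
    [0.02,-0.0017,-0.0013,0],
    [0.02,-0.0017,-0.0013,0]
  ]
}}

```text
time: 11.6
tool_pos: [0.5917, -0.0034, 0.1298]
tool_rot: [0.703, 0.076, 0.703, -0.076]
contact_force: [1.3, 0.1, -1.9]
gripper_width: 0.164
```

Request:
{"api": "drive_tool", "payload": {
  "plan": [
    [0.003,0,0,0],
    [0.006,0,0,0],
    [0.007,0,0,0],
    [0.007,0,0,0]
  ]
}}

```text
time: 12.0
tool_pos: [0.5917, -0.0034, 0.1229]
tool_rot: [0.703, 0.076, 0.703, -0.076]
contact_force: [1.2, -0.8, -1.7]
gripper_width: 0.166
```

```bash
python3 arc.py .5434 .0060 .0497 .54 12
```

```text
t 12.0 pos [ 0.5917 -0.0034  0.1229] ang -0.1917 phi 0.192 r 0.0492 Frad 1.3 Fcw 0.57 Fz -1.66 yaw 77.6
[0, np.float64(-0.0022), np.float64(0.0005), np.float64(0.32)], [0, np.float64(-0.0045), np.float64(0.0004), np.float64(0.64)], [0, np.float64(-0.0067), np.float64(0.0002), np.float64(0.97)], [0, np.float64(-0.0089), np.float64(-0.0001), np.float64(1.29)], [0, np.float64(-0.0111), np.float64(-0.0005), np.float64(1.61)], [0, np.float64(-0.0133), np.float64(-0.0009), np.float64(1.93)], [0, np.float64(-0.0154), np.float64(-0.0015), np.float64(2.26)], [0, np.float64(-0.0176), np.float64(-0.0022), np.float64(2.58)], [0, np.float64(-0.0197), np.float64(-0.003), np.float64(2.9)], [0, np.float64(-0.0217), np.float64(-0.0039), np.float64(3.22)], [0, np.float64(-0.0237), np.float64(-0.0049), np.float64(3.55)], [0, np.float64(-0.0257), np.float64(-0.0059), np.float64(3.87)],
```

Request:
{"api": "drive_tool", "payload": {
  "plan": [
    [0,-0.0022,0.0006,0.3],
    [0,-0.0045,0.0006,0.6],
    [0,-0.0067,0.0004,1.0],
    [0,-0.0089,0.0001,1.3],
    [0,-0.0111,-0.0003,1.6],
    [0,-0.0133,-0.0007,1.9],
    [0,-0.0154,-0.0013,2.3],
    [0,-0.0176,-0.002,2.6],
    [0,-0.0197,-0.0028,2.9],
    [0,-0.0217,-0.0037,3.2],
    [0,-0.0237,-0.0047,3.6],
    [0,-0.0257,-0.0057,3.9]
  ]
}}

```text
time: 13.2
tool_pos: [0.5817, -0.0261, 0.1232]
tool_rot: [0.657, 0.265, 0.655, -0.262]
contact_force: [4.8, 3.2, -3.9]
gripper_width: 0.167
```

```bash
python3 arc.py .5434 .0060 .0500 .545 12
```

```text
t 13.2 pos [ 0.5817 -0.0261  0.1232] ang -0.6967 phi -0.313 r 0.05 Frad 1.62 Fcw -5.51 Fz -3.88 yaw 46.3
[0, np.float64(-0.0023), np.float64(0.0001), np.float64(0.33)], [0, np.float64(-0.0045), np.float64(0.0001), np.float64(0.65)], [0, np.float64(-0.0068), np.float64(0.0), np.float64(0.98)], [0, np.float64(-0.0091), np.float64(-0.0002), np.float64(1.3)], [0, np.float64(-0.0113), np.float64(-0.0005), np.float64(1.63)], [0, np.float64(-0.0135), np.float64(-0.0009), np.float64(1.95)], [0, np.float64(-0.0158), np.float64(-0.0014), np.float64(2.28)], [0, np.float64(-0.0179), np.float64(-0.002), np.float64(2.6)], [0, np.float64(-0.0201), np.float64(-0.0028), np.float64(2.93)], [0, np.float64(-0.0222), np.float64(-0.0036), np.float64(3.25)], [0, np.float64(-0.0243), np.float64(-0.0045), np.float64(3.58)], [0, np.float64(-0.0263), np.float64(-0.0055), np.float64(3.9)],
```

Request:
{"api": "drive_tool", "payload": {
  "plan": [
    [0,-0.0023,0.0001,0.3],
    [0,-0.0045,0.0001,0.6],
    [0,-0.0068,0,1.0],
    [0,-0.0091,-0.0002,1.3],
    [0,-0.0113,-0.0005,1.6],
    [0,-0.0135,-0.0009,2],
    [0,-0.0158,-0.0014,2.3],
    [0,-0.0179,-0.002,2.6],
    [0,-0.0201,-0.0028,2.9],
    [0,-0.0222,-0.0036,3.2],
    [0,-0.0243,-0.0045,3.6],
    [0,-0.0263,-0.0055,3.9]
  ]
}}

```text
time: 14.4
tool_pos: [0.5602, -0.0419, 0.1236]
tool_rot: [0.562, 0.432, 0.56, -0.429]
contact_force: [7.2, 2.2, -4.0]
gripper_width: 0.165
```

```bash
python3 arc.py .5434 .0060
```

```text
t 14.4 pos [ 0.5602 -0.0419  0.1236] ang -1.234 phi -0.851 r 0.0507 Frad 0.32 Fcw -7.48 Fz -4.04 yaw 15.1
```

Request:
{"api": "drive_tool", "payload": {
  "plan": [
    [0,0,0,0],
    [0,0,0,0]
  ]
}}

```text
time: 14.6
tool_pos: [0.5603, -0.0419, 0.1237]
tool_rot: [0.563, 0.431, 0.56, -0.428]
contact_force: [5.6, 1.2, -1.9]
gripper_width: 0.158
```

```bash
python3 arc.py .5434 .0060
```

```text
t 14.6 pos [ 0.5603 -0.0419  0.1237] ang -1.2306 phi -0.847 r 0.0508 Frad 0.77 Fcw -5.66 Fz -1.9 yaw 15.2
```

Request:
{"api": "drive_tool", "payload": {
  "plan": [
    [0,0.002,0,0],
    [0,0.002,0,0],
    [-0.005,0.002,0,0],
    [-0.015,0.002,0,0],
    [-0.025,0.002,0,0],
    [-0.025,0.002,0,0],
    [-0.025,0.002,0,0],
    [-0.025,0.002,0,0]
  ]
}}

```text
time: 15.4
tool_pos: [0.5596, -0.0419, 0.1474]
tool_rot: [0.561, 0.429, 0.562, -0.43]
contact_force: [-0.2, 0.5, -0.3]
gripper_width: 0.164
```

```bash
python3 arc.py .5434 .0060 .0497 -1.04 12
```

```text
t 15.4 pos [ 0.5596 -0.0419  0.1474] ang -1.245 phi -0.862 r 0.0506 Frad -0.55 Fcw -0.03 Fz -0.29 yaw 15.2
[0, np.float64(0.0042), np.float64(-0.0013), np.float64(-0.62)], [0, np.float64(0.0085), np.float64(-0.0021), np.float64(-1.24)], [0, np.float64(0.0126), np.float64(-0.0033), np.float64(-1.86)], [0, np.float64(0.0166), np.float64(-0.0048), np.float64(-2.48)], [0, np.float64(0.0205), np.float64(-0.0067), np.float64(-3.1)], [0, np.float64(0.0242), np.float64(-0.0089), np.float64(-3.72)], [0, np.float64(0.0277), np.float64(-0.0114), np.float64(-4.34)], [0, np.float64(0.031), np.float64(-0.0142), np.float64(-4.97)], [0, np.float64(0.034), np.float64(-0.0173), np.float64(-5.59)], [0, np.float64(0.0367), np.float64(-0.0206), np.float64(-6.21)], [0, np.float64(0.0391), np.float64(-0.0242), np.float64(-6.83)], [0, np.float64(0.0412), np.float64(-0.0279), np.float64(-7.45)],
```

Request:
{"api": "drive_tool", "payload": {
  "plan": [
    [0,0.0042,-0.0013,-0.6],
    [0,0.0085,-0.0021,-1.2],
    [0,0.0126,-0.0033,-1.9],
    [0,0.0166,-0.0048,-2.5],
    [0,0.0205,-0.0067,-3.1],
    [0,0.0242,-0.0089,-3.7],
    [0,0.0277,-0.0114,-4.3],
    [0,0.031,-0.0142,-5],
    [0,0.034,-0.0173,-5.6],
    [0,0.0367,-0.0206,-6.2],
    [0,0.0391,-0.0242,-6.8],
    [0,0.0412,-0.0279,-7.5]
  ]
}}

```text
time: 16.6
tool_pos: [0.5921, -0.0041, 0.1471]
tool_rot: [0.701, 0.09, 0.702, -0.09]
contact_force: [0.6, -0.0, -0.8]
gripper_width: 0.159
```

Request:
{"api": "drive_tool", "payload": {
  "plan": [
    [0,0,0,0],
    [0,0,0,0],
    [0,0,0,0]
  ]
}}

```text
time: 16.9
tool_pos: [0.5926, -0.0044, 0.1478]
tool_rot: [0.701, 0.092, 0.701, -0.092]
contact_force: [-0.7, -0.1, -1.3]
gripper_width: 0.161
```

```bash
python3 arc.py .5434 .0060
```

```text
t 16.9 pos [ 0.5926 -0.0044  0.1478] ang -0.2081 phi 0.175 r 0.0503 Frad -0.66 Fcw 0.2 Fz -1.33 yaw 75.1
```

Request:
{"api": "drive_tool", "payload": {
  "plan": [
    [0.006,0,-0.0006,0],
    [0.01,0,-0.0006,0],
    [0.013,0,-0.0006,0],
    [0.015,0,-0.0006,0],
    [0.017,0,-0.0006,0],
    [0.018,0,-0.0006,0],
    [0.018,0,-0.0006,0]
  ]
}}

```text
time: 17.6
tool_pos: [0.5923, -0.004, 0.13]
tool_rot: [0.701, 0.091, 0.701, -0.091]
contact_force: [1.2, -0.2, -1.4]
gripper_width: 0.163
```

Request:
{"api": "drive_tool", "payload": {
  "plan": [
    [0.003,0,0,0],
    [0.006,0,0,0],
    [0.008,0,0,0],
    [0.008,0,0,0],
    [0.008,0,0,0]
  ]
}}

```text
time: 18.1
tool_pos: [0.5923, -0.004, 0.122]
tool_rot: [0.701, 0.091, 0.701, -0.091]
contact_force: [0.4, 0.1, -0.3]
gripper_width: 0.163
```

```bash
python3 arc.py .5434 .0060 .0500 .30 12
```

```text
t 18.1 pos [ 0.5923 -0.004   0.122 ] ang -0.2026 phi 0.181 r 0.0499 Frad 0.37 Fcw -0.22 Fz -0.32 yaw 75.2
[0, np.float64(-0.0012), np.float64(0.0002), np.float64(0.18)], [0, np.float64(-0.0025), np.float64(0.0002), np.float64(0.36)], [0, np.float64(-0.0037), np.float64(0.0002), np.float64(0.54)], [0, np.float64(-0.005), np.float64(0.0002), np.float64(0.72)], [0, np.float64(-0.0062), np.float64(0.0001), np.float64(0.9)], [0, np.float64(-0.0075), np.float64(-0.0), np.float64(1.07)], [0, np.float64(-0.0087), np.float64(-0.0002), np.float64(1.25)], [0, np.float64(-0.01), np.float64(-0.0003), np.float64(1.43)], [0, np.float64(-0.0112), np.float64(-0.0005), np.float64(1.61)], [0, np.float64(-0.0124), np.float64(-0.0007), np.float64(1.79)], [0, np.float64(-0.0137), np.float64(-0.001), np.float64(1.97)], [0, np.float64(-0.0149), np.float64(-0.0013), np.float64(2.15)],
```

Request:
{"api": "drive_tool", "payload": {
  "plan": [
    [0,-0.0015,0.0002,0.2],
    [0,-0.003,0.0002,0.4],
    [0,-0.0045,0.0002,0.6],
    [0,-0.006,0.0002,0.9],
    [0,-0.0075,0,1.1],
    [0,-0.0075,0,1.1]
  ]
}}

```text
time: 18.7
tool_pos: [0.5906, -0.011, 0.1222]
tool_rot: [0.692, 0.145, 0.692, -0.145]
contact_force: [2.3, 4.8, -1.5]
gripper_width: 0.165
```

```bash
python3 arc.py .5434 .0060 .0500 .15 6
```

```text
t 18.7 pos [ 0.5906 -0.011   0.1222] ang -0.3453 phi 0.038 r 0.0501 Frad 0.55 Fcw -5.25 Fz -1.52 yaw 66.3
[0, np.float64(-0.0013), np.float64(-0.0001), np.float64(0.18)], [0, np.float64(-0.0025), np.float64(-0.0), np.float64(0.36)], [0, np.float64(-0.0038), np.float64(-0.0), np.float64(0.54)], [0, np.float64(-0.005), np.float64(-0.0001), np.float64(0.72)], [0, np.float64(-0.0063), np.float64(-0.0001), np.float64(0.9)], [0, np.float64(-0.0075), np.float64(-0.0002), np.float64(1.07)],
```

Request:
{"api": "drive_tool", "payload": {
  "plan": [
    [0,-0.0015,0,0.2],
    [0,-0.003,0,0.4],
    [0,-0.0045,-0.0001,0.6],
    [0,-0.006,-0.0001,0.9],
    [0,-0.0075,-0.0002,1.1],
    [0,-0.0075,-0.0002,1.1]
  ]
}}

```text
time: 19.3
tool_pos: [0.5873, -0.0183, 0.1222]
tool_rot: [0.679, 0.197, 0.679, -0.197]
contact_force: [3.3, 3.6, -1.8]
gripper_width: 0.158
```

```bash
python3 arc.py .5434 .0060 .0500 .15 6
```

```text
t 19.3 pos [ 0.5873 -0.0183  0.1222] ang -0.5054 phi -0.122 r 0.0502 Frad 1.17 Fcw -4.72 Fz -1.81 yaw 57.6
[0, np.float64(-0.0013), np.float64(-0.0002), np.float64(0.18)], [0, np.float64(-0.0025), np.float64(-0.0001), np.float64(0.36)], [0, np.float64(-0.0038), np.float64(-0.0001), np.float64(0.54)], [0, np.float64(-0.005), np.float64(-0.0002), np.float64(0.72)], [0, np.float64(-0.0063), np.float64(-0.0002), np.float64(0.9)], [0, np.float64(-0.0075), np.float64(-0.0003), np.float64(1.07)],
```

Request:
{"api": "drive_tool", "payload": {
  "plan": [
    [0,-0.0015,0,0.2],
    [0,-0.003,0,0.4],
    [0,-0.0045,-0.0001,0.6],
    [0,-0.006,-0.0001,0.9],
    [0,-0.0075,-0.0002,1.1],
    [0,-0.0075,-0.0002,1.1]
  ]
}}

```text
time: 19.9
tool_pos: [0.5831, -0.0247, 0.1223]
tool_rot: [0.662, 0.249, 0.662, -0.249]
contact_force: [3.4, 2.8, -1.9]
gripper_width: 0.161
```

```bash
python3 arc.py .5434 .0060 .0500 .15 6
```

```text
t 19.9 pos [ 0.5831 -0.0247  0.1223] ang -0.6579 phi -0.274 r 0.0502 Frad 0.96 Fcw -4.28 Fz -1.87 yaw 48.8
[0, np.float64(-0.0013), np.float64(-0.0001), np.float64(0.18)], [0, np.float64(-0.0025), np.float64(-0.0001), np.float64(0.36)], [0, np.float64(-0.0038), np.float64(-0.0001), np.float64(0.54)], [0, np.float64(-0.005), np.float64(-0.0001), np.float64(0.72)], [0, np.float64(-0.0063), np.float64(-0.0002), np.float64(0.9)], [0, np.float64(-0.0075), np.float64(-0.0003), np.float64(1.07)],
```

Still free (4.3 N).

Request:
{"api": "drive_tool", "payload": {
  "plan": [
    [0,-0.0015,0,0.2],
    [0,-0.003,0,0.4],
    [0,-0.0045,-0.0001,0.6],
    [0,-0.006,-0.0001,0.9],
    [0,-0.0075,-0.0003,1.1],
    [0,-0.0075,-0.0003,1.1]
  ]
}}

```text
time: 20.5
tool_pos: [0.578, -0.0302, 0.1223]
tool_rot: [0.641, 0.299, 0.641, -0.299]
contact_force: [4.4, 2.2, -1.4]
gripper_width: 0.167
```

```bash
python3 arc.py .5434 .0060 .0500 .15 6
```

```text
t 20.5 pos [ 0.578  -0.0302  0.1223] ang -0.8086 phi -0.425 r 0.0501 Frad 1.43 Fcw -4.69 Fz -1.44 yaw 40.0
[0, np.float64(-0.0013), np.float64(0.0), np.float64(0.18)], [0, np.float64(-0.0025), np.float64(0.0), np.float64(0.36)], [0, np.float64(-0.0038), np.float64(0.0), np.float64(0.54)], [0, np.float64(-0.005), np.float64(0.0), np.float64(0.72)], [0, np.float64(-0.0062), np.float64(-0.0001), np.float64(0.9)], [0, np.float64(-0.0075), np.float64(-0.0001), np.float64(1.07)],
```

Request:
{"api": "drive_tool", "payload": {
  "plan": [
    [0,-0.0015,0,0.2],
    [0,-0.003,0,0.4],
    [0,-0.0045,0,0.6],
    [0,-0.006,0,0.9],
    [0,-0.0075,-0.0001,1.1],
    [0,-0.0075,-0.0001,1.1]
  ]
}}

```text
time: 21.1
tool_pos: [0.5722, -0.0349, 0.1223]
tool_rot: [0.616, 0.347, 0.616, -0.347]
contact_force: [4.4, 1.4, -1.9]
gripper_width: 0.165
```

```bash
python3 arc.py .5434 .0060 .0500 .15 6
```

```text
t 21.1 pos [ 0.5722 -0.0349  0.1223] ang -0.9565 phi -0.573 r 0.05 Frad 1.33 Fcw -4.39 Fz -1.92 yaw 31.2
[0, np.float64(-0.0012), np.float64(0.0), np.float64(0.18)], [0, np.float64(-0.0025), np.float64(0.0001), np.float64(0.36)], [0, np.float64(-0.0037), np.float64(0.0001), np.float64(0.54)], [0, np.float64(-0.005), np.float64(0.0001), np.float64(0.72)], [0, np.float64(-0.0062), np.float64(0.0), np.float64(0.9)], [0, np.float64(-0.0075), np.float64(-0.0001), np.float64(1.07)],
```

Request:
{"api": "drive_tool", "payload": {
  "plan": [
    [0,-0.0015,0,0.2],
    [0,-0.003,0,0.4],
    [0,-0.0045,0.0001,0.6],
    [0,-0.006,0.0001,0.9],
    [0,-0.0075,0,1.1],
    [0,-0.0075,0,1.1]
  ]
}}

```text
time: 21.7
tool_pos: [0.5662, -0.0386, 0.1224]
tool_rot: [0.588, 0.394, 0.587, -0.393]
contact_force: [4.9, 2.0, -3.1]
gripper_width: 0.16
```

```bash
python3 arc.py .5434 .0060 .0500 .15 6
```

```text
t 21.7 pos [ 0.5662 -0.0386  0.1224] ang -1.0982 phi -0.715 r 0.0501 Frad 0.41 Fcw -5.3 Fz -3.05 yaw 22.4
[0, np.float64(-0.0013), np.float64(0.0), np.float64(0.18)], [0, np.float64(-0.0025), np.float64(0.0001), np.float64(0.36)], [0, np.float64(-0.0038), np.float64(0.0001), np.float64(0.54)], [0, np.float64(-0.005), np.float64(0.0001), np.float64(0.72)], [0, np.float64(-0.0063), np.float64(0.0), np.float64(0.9)], [0, np.float64(-0.0075), np.float64(-0.0), np.float64(1.07)],
```

Request:
{"api": "drive_tool", "payload": {
  "plan": [
    [0,-0.0015,0,0.2],
    [0,-0.003,0,0.4],
    [0,-0.0045,0.0001,0.6],
    [0,-0.006,0.0001,0.9],
    [0,-0.006,0.0001,0.9],
    [0,-0.006,0.0001,0.9]
  ]
}}

```text
time: 22.3
tool_pos: [0.561, -0.041, 0.1225]
tool_rot: [0.563, 0.43, 0.561, -0.429]
contact_force: [6.3, 1.2, -2.8]
gripper_width: 0.163
```

```bash
python3 arc.py .5434 .0060 .0500 .08 4; sleep 0; python3 -c "
from plant import status
print(status.state()['contact_force'])"
```

```text
t 22.3 pos [ 0.561  -0.041   0.1225] ang -1.2122 phi -0.829 r 0.0502 Frad 1.08 Fcw -6.34 Fz -2.8 yaw 15.2
[0, np.float64(-0.001), np.float64(-0.0001), np.float64(0.14)], [0, np.float64(-0.002), np.float64(-0.0001), np.float64(0.29)], [0, np.float64(-0.003), np.float64(-0.0), np.float64(0.43)], [0, np.float64(-0.004), np.float64(-0.0), np.float64(0.57)], 
[ 6.31560988  1.2099869  -2.80247169]
```

Effort is rising (about +1.8 N), but the bar is near the window's end, so I'll finish from hole 3.

Request:
{"api": "drive_tool", "payload": {
  "plan": [
    [0,0.0025,0,0],
    [0,0.0025,0,0],
    [-0.005,0.0025,0,0],
    [-0.015,0.0025,0,0],
    [-0.025,0.0025,0,0],
    [-0.025,0.0025,0,0],
    [-0.025,0.0025,0,0],
    [-0.025,0.0025,0,0]
  ]
}}

```text
time: 23.1
tool_pos: [0.5618, -0.0401, 0.1467]
tool_rot: [0.561, 0.429, 0.562, -0.43]
contact_force: [-0.4, -0.1, -1.4]
gripper_width: 0.163
```

```bash
python3 arc.py .5434 .0060 .0499 -1.04 12
```

```text
t 23.1 pos [ 0.5618 -0.0401  0.1467] ang -1.1909 phi -0.807 r 0.0496 Frad -0.0 Fcw 0.39 Fz -1.43 yaw 15.2
[0, np.float64(0.0043), np.float64(-0.0004), np.float64(-0.62)], [0, np.float64(0.0085), np.float64(-0.0015), np.float64(-1.24)], [0, np.float64(0.0126), np.float64(-0.0029), np.float64(-1.86)], [0, np.float64(0.0165), np.float64(-0.0046), np.float64(-2.48)], [0, np.float64(0.0203), np.float64(-0.0067), np.float64(-3.1)], [0, np.float64(0.0239), np.float64(-0.0091), np.float64(-3.72)], [0, np.float64(0.0273), np.float64(-0.0118), np.float64(-4.34)], [0, np.float64(0.0304), np.float64(-0.0148), np.float64(-4.97)], [0, np.float64(0.0332), np.float64(-0.0181), np.float64(-5.59)], [0, np.float64(0.0358), np.float64(-0.0216), np.float64(-6.21)], [0, np.float64(0.038), np.float64(-0.0253), np.float64(-6.83)], [0, np.float64(0.04), np.float64(-0.0291), np.float64(-7.45)],
```

Request:
{"api": "drive_tool", "payload": {
  "plan": [
    [0,0.0043,-0.0004,-0.6],
    [0,0.0085,-0.0015,-1.2],
    [0,0.0126,-0.0029,-1.9],
    [0,0.0165,-0.0046,-2.5],
    [0,0.0203,-0.0067,-3.1],
    [0,0.0239,-0.0091,-3.7],
    [0,0.0273,-0.0118,-4.3],
    [0,0.0304,-0.0148,-5],
    [0,0.0332,-0.0181,-5.6],
    [0,0.0358,-0.0216,-6.2],
    [0,0.038,-0.0253,-6.8],
    [0,0.0392,-0.0277,-7.2]
  ]
}}

```text
time: 24.3
tool_pos: [0.5924, -0.0028, 0.1462]
tool_rot: [0.699, 0.105, 0.7, -0.105]
contact_force: [0.3, 0.3, -0.4]
gripper_width: 0.166
```

Request:
{"api": "drive_tool", "payload": {
  "plan": [
    [0,0,0,0],
    [0,0,0,0],
    [0,0,0,0]
  ]
}}

```text
time: 24.6
tool_pos: [0.5928, -0.0032, 0.1468]
tool_rot: [0.699, 0.106, 0.699, -0.106]
contact_force: [0.4, 0.0, -1.3]
gripper_width: 0.162
```

```bash
python3 arc.py .5434 .0060
```

```text
t 24.6 pos [ 0.5928 -0.0032  0.1468] ang -0.1848 phi 0.199 r 0.0502 Frad 0.4 Fcw -0.09 Fz -1.3 yaw 72.7
```

Request:
{"api": "drive_tool", "payload": {
  "plan": [
    [0.006,0,-0.0005,0],
    [0.01,0,-0.0005,0],
    [0.013,0,-0.0005,0],
    [0.015,0,-0.0005,0],
    [0.017,0,-0.0005,0],
    [0.017,0,-0.0005,0]
  ]
}}

```text
time: 25.2
tool_pos: [0.5925, -0.0029, 0.1298]
tool_rot: [0.699, 0.106, 0.699, -0.106]
contact_force: [-0.3, -0.0, -0.9]
gripper_width: 0.164
```

Request:
{"api": "drive_tool", "payload": {
  "plan": [
    [0.003,0,0,0],
    [0.006,0,0,0],
    [0.008,0,0,0],
    [0.008,0,0,0],
    [0.008,0,0,0]
  ]
}}

```text
time: 25.7
tool_pos: [0.5926, -0.0029, 0.122]
tool_rot: [0.699, 0.106, 0.699, -0.106]
contact_force: [0.0, -0.6, -0.0]
gripper_width: 0.165
```

```bash
python3 arc.py .5434 .0060 .0500 .08 4
```

```text
t 25.7 pos [ 0.5926 -0.0029  0.122 ] ang -0.1799 phi 0.204 r 0.05 Frad 0.15 Fcw 0.54 Fz -0.0 yaw 72.8
[0, np.float64(-0.001), np.float64(0.0001), np.float64(0.14)], [0, np.float64(-0.002), np.float64(0.0002), np.float64(0.29)], [0, np.float64(-0.003), np.float64(0.0003), np.float64(0.43)], [0, np.float64(-0.004), np.float64(0.0003), np.float64(0.57)],
```

Request:
{"api": "drive_tool", "payload": {
  "plan": [
    [0,-0.0015,0.0001,0.2],
    [0,-0.003,0.0002,0.4],
    [0,-0.0045,0.0003,0.6],
    [0,-0.005,0.0003,0.7],
    [0,-0.005,0.0003,0.7]
  ]
}}

```text
time: 26.2
tool_pos: [0.5921, -0.0061, 0.1223]
tool_rot: [0.693, 0.142, 0.693, -0.139]
contact_force: [3.5, 6.2, -1.6]
gripper_width: 0.164
```

```bash
python3 arc.py .5434 .0060 .0500 .08 4
```

```text
t 26.2 pos [ 0.5921 -0.0061  0.1223] ang -0.2445 phi 0.139 r 0.0502 Frad 1.88 Fcw -6.86 Fz -1.6 yaw 67.1
[0, np.float64(-0.001), np.float64(-0.0), np.float64(0.14)], [0, np.float64(-0.002), np.float64(0.0001), np.float64(0.29)], [0, np.float64(-0.003), np.float64(0.0002), np.float64(0.43)], [0, np.float64(-0.004), np.float64(0.0003), np.float64(0.57)],
```

Request:
{"api": "drive_tool", "payload": {
  "plan": [
    [0,-0.0008,0,0.1],
    [0,-0.0016,0,0.2],
    [0,-0.0016,0,0.2],
    [0,-0.0016,0,0.2]
  ]
}}

```text
time: 26.6
tool_pos: [0.5916, -0.0075, 0.1223]
tool_rot: [0.692, 0.152, 0.69, -0.148]
contact_force: [3.4, 6.8, -2.1]
gripper_width: 0.168
```

```bash
python3 arc.py .5434 .0060
```

```text
t 26.6 pos [ 0.5916 -0.0075  0.1223] ang -0.2727 phi 0.111 r 0.0501 Frad 1.46 Fcw -7.46 Fz -2.12 yaw 65.5
```

Request:
{"api": "drive_tool", "payload": {
  "plan": [
    [0,0.002,0,0],
    [0,0.004,0,0],
    [0,0.004,0,0],
    [0,0.004,0,0]
  ]
}}

```text
time: 27.0
tool_pos: [0.5925, -0.0057, 0.1222]
tool_rot: [0.691, 0.15, 0.691, -0.15]
contact_force: [1.7, 2.4, -1.2]
gripper_width: 0.161
```

```bash
python3 arc.py .5434 .0060
```

```text
t 27.0 pos [ 0.5925 -0.0057  0.1222] ang -0.2337 phi 0.15 r 0.0505 Frad 1.06 Fcw -2.72 Fz -1.24 yaw 65.6
```

Force still 2.7 N, so I'll ease off a bit more and then lift clear.

Request:
{"api": "drive_tool", "payload": {
  "plan": [
    [0,0.0015,0,0],
    [0,0.0015,0,0],
    [-0.005,0.0015,0,0],
    [-0.02,0.0015,0,0],
    [-0.045,0.0015,0,0],
    [-0.065,0.0015,0,0],
    [-0.065,0.0015,0,0],
    [-0.065,0.0015,0,0]
  ]
}}

```text
time: 27.8
tool_pos: [0.5933, -0.0046, 0.1881]
tool_rot: [0.692, 0.149, 0.691, -0.15]
contact_force: [-0.1, -0.4, -0.7]
gripper_width: 0.165
```

```bash
python3 - <<'E'
from arc import *
s,p,M=tool();print(p,s['contact_force'],np.degrees(np.arctan2(M[1,1],M[0,1])))
for T in((.4732,-.2713,.185),(.4732,-.2713,.125)): print((M.T@(np.array(T)-p)).round(4))
E
```

```text
[ 0.59330873 -0.00456618  0.18807335] [-0.09641319 -0.37075586 -0.69835918] 65.59290162406054
[ 0.0031 -0.2925  0.0008]
[ 0.0631 -0.2925  0.0007]
```

Request:
{"api": "drive_tool", "payload": {
  "plan": [
    [0,-0.02,0,0.3],
    [0,-0.055,0,0.9],
    [0,-0.095,0,1.5],
    [0,-0.135,0,2.2],
    [0,-0.175,0,2.8],
    [0,-0.215,0,3.5],
    [0,-0.255,0.001,4.1],
    [0.01,-0.28,0.001,4.7],
    [0.03,-0.2925,0.001,4.7],
    [0.05,-0.2925,0.001,4.7],
    [0.063,-0.2925,0.001,4.7],
    [0.063,-0.2925,0.001,4.7]
  ]
}}

```text
time: 29.0
tool_pos: [0.471, -0.2695, 0.1203]
tool_rot: [0.604, 0.364, 0.609, -0.364]
contact_force: [0.1, 0.8, -2.0]
gripper_width: 0.163
```

Request:
{"api": "drive_tool", "payload": {
  "plan": [
    [0,0,0,0],
    [0,0,0,0]
  ]
}}

```text
time: 29.2
tool_pos: [0.4739, -0.2712, 0.1252]
tool_rot: [0.607, 0.364, 0.606, -0.364]
contact_force: [0.0, 0.8, -2.0]
gripper_width: 0.166
```

```bash
python3 -c "
from look import *
look('w6',(.4732,-.2713,.045),50,6)
s=status.state();print(s['contact_force'],s['joint_pos'])"
```

```text
[ 0.4738601  -0.27122067  0.12521649] [ 0.60684233  0.36387869  0.60562223 -0.36408295] 29.2 crop origin 227 161 pred 277 211
[-0.78308291 -0.4507829  -1.02193678] [-6.56134745e-01 -5.52815674e-02  1.88931607e+00  1.67427721e-05
  1.30538251e+00 -1.14550632e+00]
```

View pics/w6c.png

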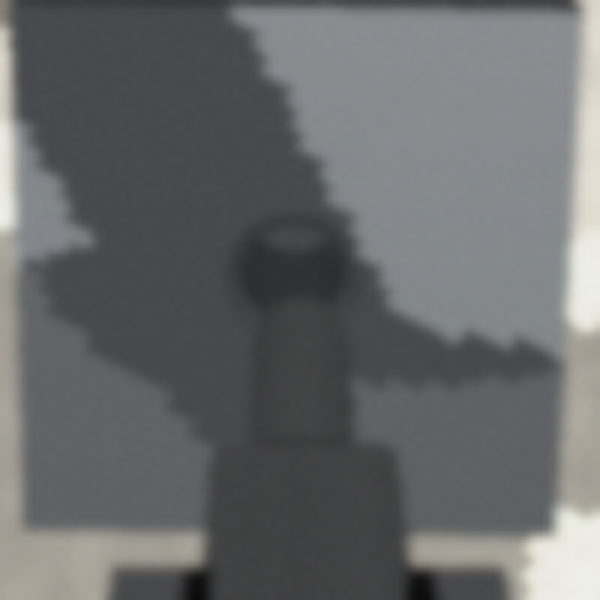

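The stand's hole is centred near (295,266), and the pin tip's inner edge is at about (303,297), under 1 mm to its right.

```bash
python3 - <<'E'
from h import *
import pickle
c=pickle.load(open('w6.pkl','rb'))
w=lambda u,v,z:atz(c,(227+u/6-.4,161+v/6-.4),z)[:2]
y=np.radians(28);ty=np.array([np.cos(y),np.sin(y)]);tz=np.array([np.sin(y),-np.cos(y)])
tip=w(303,297,.0505)+.0045*tz
for h in (w(295,266,.034),w(295,212,.034)+.006*tz,(w(18,7,.034)+w(580,10,.034)+w(25,530,.034)+w(555,530,.034))/4): print(h,(h-tip)@ty*1e3,(h-tip)@tz*1e3)
print(np.hypot(*(w(238,266,.034)-w(350,266,.034))))
E
```

```text
[ 0.47150198 -0.27085763] -0.9470578383896879 -2.6530861183655565
[ 0.47129323 -0.27045943] -0.9444244220548967 -3.1026794963390345
[ 0.47217853 -0.27229425] -1.0241523421593188 -1.06700317544983
0.01282755033760943
```

Request:
{"api": "drive_tool", "payload": {
  "plan": [
    [0,-0.0009,-0.0015,0],
    [0.008,-0.0009,-0.0015,0],
    [0.013,-0.0009,-0.0015,0],
    [0.016,-0.0009,-0.0015,0],
    [0.018,-0.0009,-0.0015,0],
    [0.02,-0.0009,-0.0015,0],
    [0.02,-0.0009,-0.0015,0]
  ]
}}

```text
time: 29.95
tool_pos: [0.4716, -0.2702, 0.1038]
tool_rot: [0.606, 0.364, 0.606, -0.364]
contact_force: [1.4, -0.3, -1.4]
gripper_width: 0.161
```

Request:
{"api": "drive_tool", "payload": {
  "plan": [
    [0.005,0,0,0],
    [0.01,0,0,0],
    [0.015,0,0,0],
    [0.019,0,0,0],
    [0.022,0,0,0],
    [0.0225,0,0,0],
    [0.0225,0,0,0]
  ]
}}

```text
time: 30.65
tool_pos: [0.4716, -0.2702, 0.0814]
tool_rot: [0.606, 0.364, 0.606, -0.364]
contact_force: [0.9, -1.5, -1.8]
gripper_width: 0.161
```

```bash
python3 -c "
from plant import status
s=status.state();print(s['tool_pos'],s['contact_force'],s['ft_torque'],s['time'])"
```

```text
[ 0.47158346 -0.2701912   0.0814216 ] [ 0.94434352 -1.50486679 -1.84625056] [-0.15814598 -0.29585225  0.11388569] 30.65
```

Request:
{"api": "drive_tool", "payload": {
  "plan": [
    [0.001,0,0.0005,0],
    [0.0018,0,0.0008,0],
    [0.0024,0,0.0008,0],
    [0.0024,0,0.0008,0]
  ]
}}

```text
time: 31.05
tool_pos: [0.4719, -0.2708, 0.0792]
tool_rot: [0.606, 0.364, 0.606, -0.364]
contact_force: [0.3, -0.0, -1.2]
gripper_width: 0.165
```

Request:
{"api": "drive_tool", "payload": {
  "plan": [
    [0,0,0,0],
    [0,0,0,0],
    [0,0,0,0],
    [0,0,0,0],
    [0,0,0,0],
    [0,0,0,0]
  ],
  "fingers": 0.0854
}}

```text
time: 31.65
tool_pos: [0.472, -0.2709, 0.0792]
tool_rot: [0.606, 0.364, 0.606, -0.364]
contact_force: [0.8, -1.1, 0.1]
gripper_width: 1.0
```

Request:
{"api": "drive_tool", "payload": {
  "plan": [
    [-0.01,0,0,0],
    [-0.03,0,0,0],
    [-0.06,0,0,0],
    [-0.1,0,0,0],
    [-0.14,0,0,0],
    [-0.145,0,0,0],
    [-0.145,0,0,0],
    [-0.145,0,0,0]
  ]
}}

```text
time: 32.45
tool_pos: [0.4715, -0.2705, 0.2231]
tool_rot: [0.605, 0.364, 0.607, -0.364]
contact_force: [1.1, 0.0, -0.1]
gripper_width: 1.003
```

```bash
python3 - <<'E'
from look import *
look('w7',(.4723,-.272,.06),60,4)
b=viewer.grab_frame('side')
v=cv2.resize(b[120:280,220:420],(600,480),interpolation=cv2.INTER_CUBIC)
a=cv2.imread('pics/w7c.png')
h=480;a=cv2.resize(a[:,:],(min(a.shape[1],200) if 0 else int(a.shape[1]*200/a.shape[1]),200))
out=np.zeros((480,800,3),np.uint8);out[:,:600]=v;out[:200,600:]=a
cv2.imwrite('pics/f.png',out)
E
```

```text
[ 0.47149994 -0.27046867  0.22313427] [ 0.60549987  0.36426114  0.60672407 -0.36410114] 32.45 crop origin 218 123 pred 278 183
```

View pics/f.png

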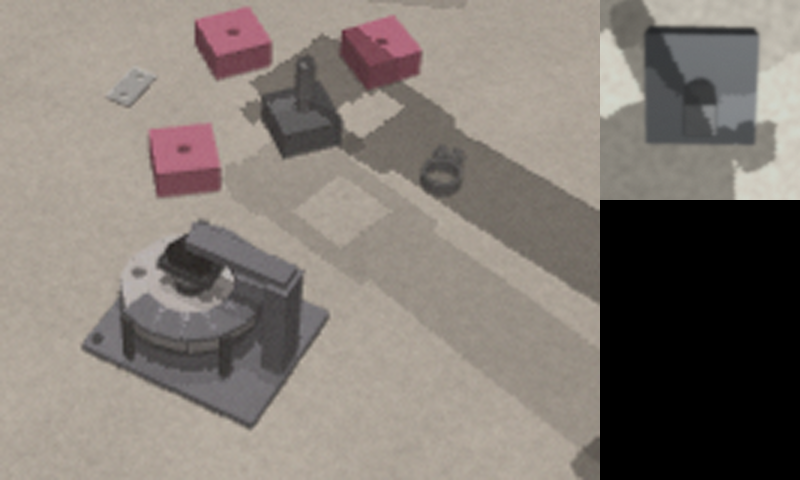

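The final view shows the bar upright in the grey stand, its top at the same side-view pixel as at the start (about (322,139)). The lug is up against the anvil and nothing else has moved.

```bash
python3 -c "
from plant import manip
print(manip.job_done())"
```

```text
the job is handed in; nothing more can be done
None
```

The lug is clamped against the anvil and the tommy bar is back in its stand; I handed the job in at about 32.5 s of the 72 s allowed. No verdict came back.

- **Turning:** I turned the collar clockwise with the bar through holes 0, 1 and 2. I finished from hole 3, because hole 2 had come close to the end of the guard's window.
- **Clamping:** Free turning measured about 4.5 N. At the last push the effort was 7.5 N, which is 2.9 N above free and gives about 35 N of clamping. Judging by how far the collar turned after contact, it came to about 34 N, with a range of roughly 28 to 44 N. Free effort varied by about 0.5 to 1 N between readings, so the true value is uncertain by several newtons. The measured free effort was also a little above the stated 2 to 4 N.
- **Bar in the stand:** At release the gripper was at the same height as when I picked the bar up (79.2 mm against 79.1 mm). In the last side picture the bar stands upright, with its top at the same pixel as at the start.
- **Other things:** The gripper is open and clear of everything. In the cropped final view, which shows only the jack, the stands and the things near them, nothing else had moved. I did not recheck the spare lugs, the hex key or the button.
- **Camera readings:** Pictures and arm position disagreed by 2 to 3 mm on the jack's axis and the pin tip. I corrected for this from close-up views, and every insertion went in without any upward force.

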